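Clip the thermometer onto the wax pot's rim

ROBOT

A 6-joint arm with a two-finger parallel gripper is mounted at the origin on the work surface; the furniture and walls round the work are solid. World frame = base frame: x ahead of the robot, y to its left, z up, the work surface at z = 0. Lengths are in m, angles in rad, forces in N, time in s.
With the tool pointing down it reaches from about 0.275 to 0.775 m from the base axis. Payload 14.6 kg.
Tool frame: the origin (TCP) lies midway between the tips of the shut fingers; the grasp point (between the pads) lies 19 mm behind it; z points along the fingers, y is the line along which they close (so a half turn about z gives the same grasp; the last joint's range is limited). The gripper opens to 85 mm and grips with 20 to 120 N. Pads are 22 mm wide; open, the fingers measure 114 mm over their backs; the gripper's body (76 mm by 85 mm) begins 54 mm behind the grasp point. The pads swing forward as they close: fully open they stand 13 mm farther back than shut.
Start: joints at [1.019, 0.263, -0.048, 1.259, 0, 1.415], TCP at [0.203, 0.484, 0.231] pointing down, gripper open.
Joint ranges: [-2.65, 2.65], [-0.89, 1.7], [-1.18, 1.37], [-2.13, 2.11], [-1.35, 1.29], [-3.14, 3.14]. Speed limits (rad/s): [1.89, 1.89, 2.57, 2.79, 3.14, 3.14].

INTERFACE

Orientations are given as a 3x3 rotation matrix whose columns are the frame's x, y, z axes.
In Python, from station import * gives the robot as it stands. The module is installed in compiled form; this text tells all that it offers.
- The arm moves only by the tool send_rows, never from a script. Its argument "series" is one flat list of numbers, 6 for each row, row after row: the shift along the tool's x, y, z as a fraction of full scale, then the turn, a rotation vector about the tool's x, y, z as a fraction of full scale. A call has 1 to 10 rows; each row is the pose to reach, as a shift and turn from the pose commanded when the call began, along the tool's axes at that moment, turning the shorter way round; what a row does not reach only later rows make up. Full scale, the value 1, is 0.1 m for a shift and 2 pi rad for a turn. A row lasts 1/10 s, in which the tool goes at most 50 mm and 8.59 degrees, less where a joint would pass 70% of its speed; a pose out of reach is approached as far as the arm can. A call with a number of a shift or a turn outside -1 to 1 is refused whole. A call with a gripper value outside its range is refused whole. "claw" is the gripper's target within -1 to 1 (shut at 1, half-way at 0, fully open at -1), set as the call begins (left out, the last holds). The fingers move at their own pace and stop on an object; "squeeze" is the grip in N (left out, the last holds). Time passes only in rows, so rows that repeat a pose let the fingers close. It gives the time, the measured TCP pose, the force, the opening and the grip force at its end, in the units of the state.
- read_state(): the state, without advancing time (a new reading comes with each control period).
- snapshot(name): name is "side" or "top"; returns a dict with "image" (480x640x3 uint8, red, green, blue), "range_z" (480x640 float32, m along the optical axis (not along the pixel's ray), 0 where there is no reading), "fx", "fy", "cx", "cy" (pixels), "k1" (the pictures are not rectified: a ray, as slopes to the right and down, at radius r is drawn at 1 + k1 r^2 times it, then the intrinsics apply), "R" (3x3) and "t" (3): a world point X has camera coordinates R X + t. Camera axes: x right, y down, z forward; pixel columns grow to the right and rows downward; lengths in m; the calibration is good to about 2 mm. A picture is of the moment at which its call begins.
- hand_in(): hands the job in; it is judged then, once.
Trained networks look in a picture, given as the dict that the camera call returned (one of the last four; its "shot" number tells which), for a name from the list of things; names that differ only in an ending like _2 or _b are one class to them, and where a whole thing is asked for, a point or a joint stands for the part that bears it (a point fixed in the world has none). Each returns a list of dicts, best first, with "confidence" (0 to 1); they miss things now and then, are a little off and sometimes report something else, mostly with a low value. They report only what shows in the picture. A call takes as long as a camera call.
- spot_in(query, picture): "point" ([x, y, z] in m, in world coordinates, good to about 4 mm: the middle of the surface that is visible of it).
The state is a dict: "time": time; "joint_pos": joint angles; "joint_vel": joint speeds; "tau": joint torques, N m; "position": TCP position; "tcp_rot": TCP orientation; "wrist_force": force on the tool from outside, world axes, zero at the start; "torque": the same for the moment, N m; "finger_gap": finger opening in m; "grasp_force": force on a finger pad.
Only numpy, scipy, OpenCV 4.12 (cv2) and the standard library are available. Lean on these libraries where they do the work, as an engineer would, in place of code of your own. Each camera call takes 0.05 s, during which the arm holds its last target. There are 200 camera calls.

TASK

The wax pot has to be ready for the next melt. Draw the thermometer straight up out of its wooden block and hang it by its own clip over the pot's rolled rim, on either side about midway between the pouring lip and the handle, with the probe inside the pot, the spring tongue outside and the head upright. The clip sits at another height on the probe every time, so feel for the rim, then press down gently, never hard, until the tongue snaps in under the roll, and let go; leave the pot standing where it is and do not push the jars or the tin about.

Things in the scene. Friction and masses are not known exactly. Their poses are not given: they have to be found in the camera images.
- head (a point): Centre of the thermometer's head, an upright white plastic block 16 (own x) x 24 (own y) x 70 mm high; display on own +x. Grasp it from above across the 24 mm, fingers closing along own y. Own z is up when upright. Its clip reaches out on own -x, so on the rim own +x must point to the middle of the pot. All of it weighs 77 g. It stands in the block with 3 degrees of play.
- probe_tip (a point): Tip of the probe, a steel rod 5 mm thick on the head's own z axis, 133 mm below the head's centre. The steel clip sits on this rod: the level underside of its crook (clip_crook), which comes to rest on top of the rim, is somewhere between 39 and 63 mm below the head's centre. That height differs each time and is not measured; the clip does not slip under the loads allowed.
- thermometer: The whole thermometer; origin at the probe tip, axes as the head's. Clip: crook 12 mm wide, reaching 18 mm out on own -x. Inside the rim: a stiff leg, flat face at own x = -8 mm, with a foot flared inward that ends 26 mm below the crook; it lies on the inner wall. Outside: a sprung tongue, bend 6 mm below the crook, end flared to own x = -19 mm, 25 mm below it. The mouth takes the roll 4 mm off.
- wax_pot: Loose aluminium pouring pot, a cylinder, 0.47 to 0.72 kg. Origin: centre of its underside, on the table; z up. Own +x: pouring lip, bulging 9 mm beyond the rim. Own -x: strap handle reaching 110 mm from the axis, top 95 mm above the table. The sides midway between are own +y and own -y. Inner floor 3 mm up. With the clip on, the probe's axis is 47.5 mm from the pot's axis.
- rim_centre (a point): Centre of the pot's mouth, level with the rim's top, 115 mm above the underside. Wall: inner radius 55.5, 2 mm thick; rim rolled outward to a bead 5 mm thick, radius 55.5 to 60.5 mm. Pressing the clip on: the bead wedges the tongue open over the last 14 mm; the press rises to 6 to 12 N some 7 mm above home, fades, the tongue snaps in about 2 mm above home, then the crook stands hard. Over 30 N bends it.
- tool_block: Light wooden block, fixed, 56 (own x) x 112 (own y) x 50 mm high; origin at the centre of its underside, on the table. Three upright bores 7 mm wide and 40 mm deep at own y = -36, 0 and +36 mm. The thermometer stands in the middle one, its head 108 to 178 mm above the table, the probe tip 10 mm above it.
- jar_a: Bystander: amber candle jar with black lid, 60 mm in diameter, 66 mm high; origin at the centre of its underside.
- jar_b: Bystander: amber candle jar with black lid, 57 mm in diameter, 63 mm high; origin at the centre of its underside.
- tin: Bystander: small round metal tin, 39 mm in diameter, 16 mm high; origin at the centre of its underside.

How it is judged:
On the way:
1. the thermometer has been drawn up out of the block: its probe tip is above the block's top (z of probe_tip in the frame of tool_block above 0.055 m), for 0.1 s.
At the end, for the whole second after the job is handed in: Released and at rest on the rim: the clip's crook down on the rim within 2.4 mm, so that the tongue is under the roll; probe tip within 54 mm of the pot's axis, head within 32 mm of the pot's own y axis and 10 degrees of upright; pot level (0.05 rad), within 30 mm of its start (z of clip_crook in the frame of wax_pot between 0.113 and 0.1182 m and horizontal distance between probe_tip and wax_pot below 0.054 m and x of head in the frame of wax_pot between -0.032 and 0.032 m and angle between head's own z axis and vertical below 0.17 rad and angle between wax_pot's own z axis and vertical below 0.05 rad and distance of wax_pot from where it was at the start of the episode below 0.03 m and linear speed of thermometer below 0.02 m/s); the robot touches nothing.
It fails at once if the thermometer is pressed on the pot with more than 40 N (all contacts of clip and pot added up) (contact force between thermometer and wax_pot above 40 N).
It fails at once if the pot is tipped by more than 0.2 rad (angle between wax_pot's own z axis and vertical above 0.2 rad).
It fails at once if a jar or the tin is moved by more than 20 mm (distance of any of jar_a, jar_b, tin from where it was at the start of the episode above 0.02 m).
It also fails if it takes over 48 s, if anything falls off the work surface, if the arm or the gripper's body presses on something with over 40 N, if the wrist force passes 120 N, or if a joint passes its speed limit or range.

## Working session

There is one attempt and no reset: what is moved stays moved. The work goes in short steps, Python scripts to look and compute and a tool call to move; the robot and the scene stay as the last step left them, time stands still between calls to the robot, and variables do not carry over. Pictures are saved under pics/ and viewed, at most 10 in all, crops included, and the job is handed in when it is done.

Besides the shell and the picture viewer there is one more tool, called after ">>>" by a JSON object that holds its "name" and its "arguments". send_rows: Moves the arm, as the interface text tells. Its arguments: {"type":"object","properties":{"series":{"type":"array"},"claw":{"type":"number"},"squeeze":{"type":"number"}},"required":["series"]}

```bash
mkdir -p pics; cat > h.py <<'E'
from station import *
import numpy as np, cv2
def px(s,X):
    c=s["R"]@np.array(X)+s["t"]; a=c[:2]/c[2]; a=a*(1+s["k1"]*(a@a)); return [s["fx"]*a[0]+s["cx"],s["fy"]*a[1]+s["cy"]]
def cloud(s):
    v,u=np.mgrid[0:480,0:640]; K=np.array([[s["fx"],0,s["cx"]],[0,s["fy"],s["cy"]],[0,0,1.]])
    p=np.stack([u,v],-1).reshape(-1,1,2).astype(float)
    n=cv2.undistortPoints(p,K,np.array([s["k1"],0,0,0.])).reshape(480,640,2)
    z=s["range_z"][...,None]; c=np.concatenate([n*z,z],-1)
    return (c-s["t"])@s["R"]
def save(s,n): cv2.imwrite("pics/"+n,s["image"][...,::-1])
def delta(pos,R=None):
    st=read_state(); A=np.array(st["tcp_rot"]); d=A.T@(np.array(pos)-st["position"])
    r=np.zeros(3) if R is None else cv2.Rodrigues(A.T@np.array(R))[0].ravel()
    return np.round(d/0.1,4),np.round(r/2/np.pi,4)
E
python3 - <<'E'
from h import *
st=read_state(); print(st["time"],st["position"],np.round(st["tcp_rot"],3),st["finger_gap"],st["wrist_force"])
for n in("side","top"):
    s=snapshot(n); save(s,n+"0.png"); print(n,(-s["R"].T@s["t"]).round(3),s["R"].round(2).tolist(),s["fx"])
    for q in["head","wax_pot","rim_centre","tool_block","jar_a","tin","probe_tip","thermometer"]:
        print(q,[(np.round(d["point"],3).tolist(),round(d["confidence"],2),np.round(px(s,d["point"])).tolist()) for d in spot_in(q,s)[:3]])
E
```

```text
0.0 [0.20275159 0.48398739 0.2308351 ] [[-0.922  0.386 -0.001]
 [ 0.386  0.922 -0.001]
 [ 0.    -0.001 -1.   ]] 0.08533660893343534 [-0.52600949 -0.1137004   0.73461495]
side [ 0.244 -0.662  0.635] [[0.93, -0.36, -0.01], [-0.2, -0.51, -0.84], [0.3, 0.78, -0.55]] 541.4781107360411
head []
wax_pot [([0.456, 0.129, 0.074], 0.57, [274.0, 255.0])]
rim_centre [([0.46, 0.127, 0.074], 0.96, [276.0, 255.0])]
tool_block [([0.496, -0.113, 0.048], 0.6, [347.0, 347.0])]
jar_a [([0.596, 0.299, 0.046], 0.86, [313.0, 211.0]), ([0.604, 0.225, 0.066], 0.81, [329.0, 219.0])]
tin [([0.578, -0.081, 0.021], 0.95, [384.0, 333.0])]
probe_tip [([0.49, -0.109, 0.136], 0.66, [342.0, 302.0]), ([0.575, -0.081, 0.016], 0.32, [382.0, 336.0])]
thermometer [([0.498, -0.109, 0.133], 0.92, [348.0, 302.0])]
top [0.37  0.103 0.933] [[0.03, -1.0, -0.01], [-0.98, -0.03, -0.2], [0.2, 0.02, -0.98]] 443.1045133583305
head [([0.49, -0.097, 0.162], 0.69, [444.0, 264.0])]
wax_pot [([0.471, 0.169, 0.006], 0.87, [299.0, 280.0])]
rim_centre [([0.473, 0.162, 0.002], 0.9, [302.0, 279.0])]
tool_block [([0.493, -0.083, 0.049], 0.82, [423.0, 270.0])]
jar_a [([0.614, 0.229, 0.062], 0.95, [270.0, 206.0]), ([0.595, 0.312, 0.064], 0.86, [230.0, 214.0])]
tin [([0.572, -0.072, 0.017], 0.55, [414.0, 235.0])]
probe_tip [([0.493, -0.097, 0.158], 0.75, [444.0, 262.0])]
thermometer [([0.494, -0.094, 0.158], 0.54, [442.0, 262.0])]
```

View pics/side0.png

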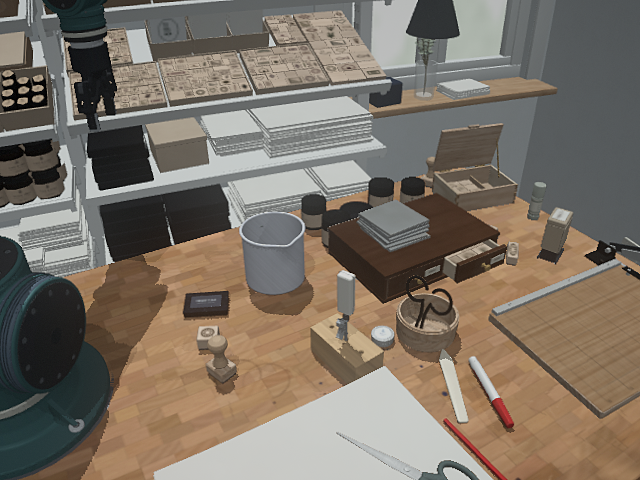

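View pics/top0.png

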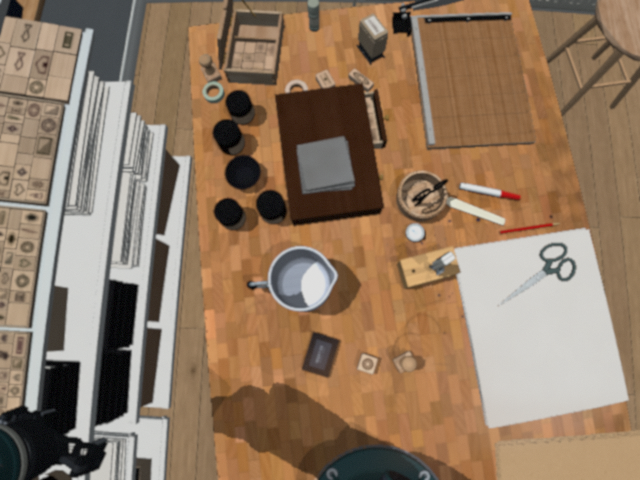

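The side picture shows the pot at (274,255), the thermometer in its block at (346,300) with the clip at its foot, and the tin at (383,336). The top picture shows the pot's handle at (255,285), its lip at (335,280) and the head at (444,264).

```bash
python3 - <<'E'
from h import *
from scipy.optimize import least_squares
for n in("top","side"):
    s=snapshot(n); P=cloud(s); ok=s["range_z"]>0
    m=ok&(np.hypot(P[...,0]-.465,P[...,1]-.165)<.085)&(P[...,2]>.106)&(P[...,2]<.13)
    Q=P[m]; f=least_squares(lambda p:np.hypot(Q[:,0]-p[0],Q[:,1]-p[1])-p[2],[.465,.165,.058],loss="soft_l1",f_scale=.002).x
    print(n,"rim",len(Q),f.round(4),np.percentile(Q[:,2],[10,50,90,98]).round(4))
    r=np.hypot(Q[:,0]-f[0],Q[:,1]-f[1]); o=Q[r>.066]; print("lip/out",len(o),o.mean(0).round(4) if len(o) else 0)
    m=ok&(np.hypot(P[...,0]-f[0],P[...,1]-f[1])<.12)&(np.hypot(P[...,0]-f[0],P[...,1]-f[1])>.075)&(P[...,2]>.07)&(P[...,2]<.105)
    print("handle",m.sum(),np.median(P[m],0).round(4))
    near=ok&(np.hypot(P[...,0]-.493,P[...,1]+.1)<.09)
    H=P[near&(P[...,2]>.115)&(P[...,2]<.2)&(np.hypot(P[...,0]-.493,P[...,1]+.1)<.04)]; print("head",len(H),np.percentile(H,[2,50,98],axis=0).round(4).tolist())
    T=H[H[:,2]>np.percentile(H[:,2],98)-.006] ; print("headtop",len(T),T.mean(0).round(4),cv2.minAreaRect((T[:,:2]*1000).astype(np.float32)))
    B=P[near&(abs(P[...,2]-.05)<.004)]; print("block",len(B),cv2.minAreaRect((B[:,:2]*1000).astype(np.float32)))
    u,v=np.array(px(s,[.493,-.1,.11])).astype(int); c=s["image"][v-60:v+60,u-80:u+80]
    cv2.imwrite(f"pics/{n}c.png",cv2.resize(c[...,::-1],(800,600),interpolation=cv2.INTER_CUBIC)); print(u,v)
E
```

```text
top rim 573 [0.4633 0.1576 0.0577] [0.1113 0.1144 0.1166 0.1176]
lip/out 0 0
handle 73 [0.452  0.2526 0.0874]
head 200 [[0.4879, -0.1085, 0.1177], [0.4959, -0.094, 0.1749], [0.5072, -0.0866, 0.1797]]
headtop 107 [ 0.4978 -0.0993  0.1773] ((497.90203857421875, -99.8425521850586), (14.285722732543945, 23.272764205932617), 34.38821029663086)
block 1210 ((502.10968017578125, -96.98037719726562), (54.84489822387695, 113.79085540771484), 16.0802001953125)
438 266
side rim 639 [0.4635 0.157  0.0579] [0.1072 0.1131 0.1153 0.1164]
lip/out 4 [0.4708 0.0909 0.1136]
handle 0 [nan nan nan]
head 690 [[0.4864, -0.1129, 0.1168], [0.4949, -0.1066, 0.1525], [0.5088, -0.0935, 0.1785]]
headtop 146 [ 0.4963 -0.1025  0.1767] ((497.60577392578125, -100.70538330078125), (18.246322631835938, 24.79535484313965), 33.4738655090332)
block 1732 ((501.771728515625, -97.94662475585938), (59.11602020263672, 115.67698669433594), 16.371854782104492)
341 311
  return _methods._mean(a, axis=axis, dtype=dtype,
  ret = um.true_divide(
```

View pics/topc.png

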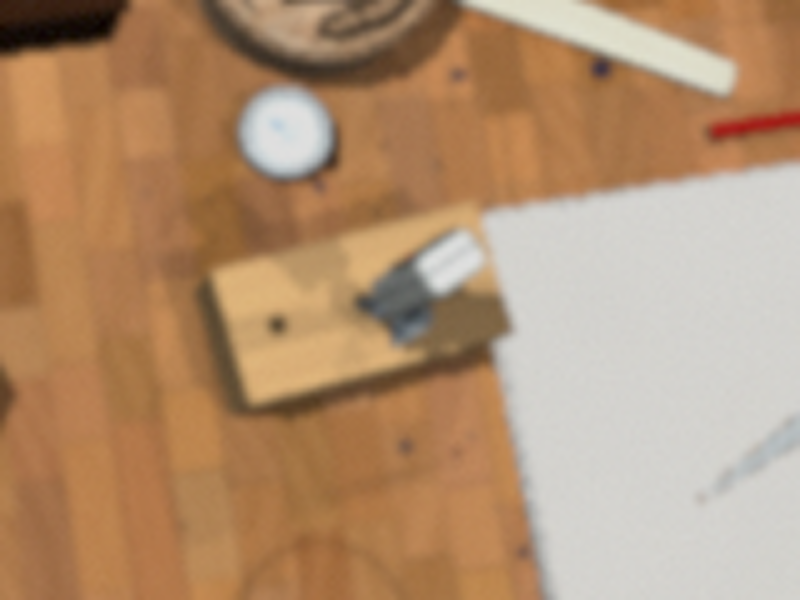

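View pics/sidec.png

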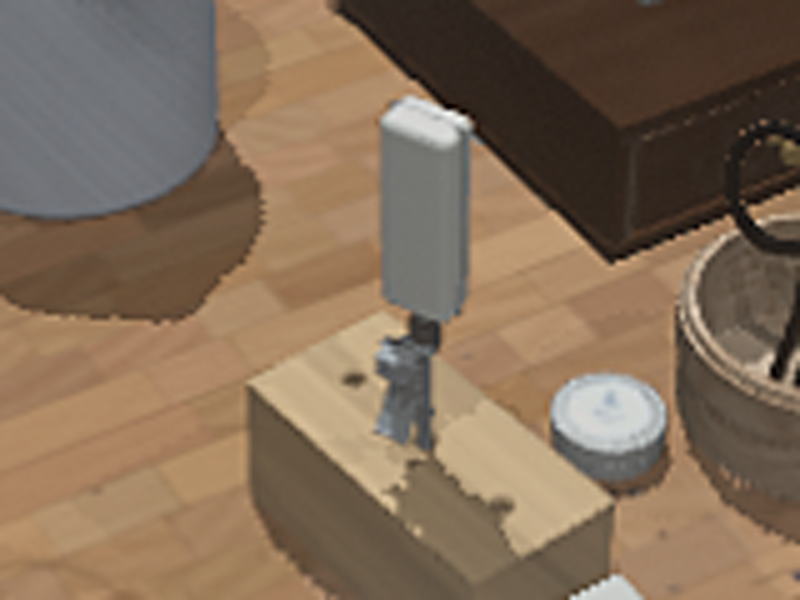

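>>> {"name": "send_rows", "arguments": {"series": [-1,-0.85,0,0,0,-0.158,-1,-0.85,0,0,0,-0.158,-1,-0.85,0,0,0,-0.158,-1,-0.85,0,0,0,-0.158,-1,-0.85,0,0,0,-0.158,-1,-0.85,0,0,0,-0.158,-1,-0.85,0,0,0,-0.158,-1,-0.85,0,0,0,-0.158], "claw": -1}}

```text
time: 1.8
position: [0.2623, 0.3671, 0.2313]
tcp_rot: [[-0.827, -0.563, 0.0], [-0.563, 0.827, 0.0], [-0.0, -0.0, -1.0]]
wrist_force: [-0.2, -0.7, -0.0]
finger_gap: 0.0858
grasp_force: 0.0
```

```bash
cat >> h.py <<'E'
def down(deg,lean=0): # tool pointing down, tool y at deg; 
    a=np.radians(deg); y=np.array([np.cos(a),np.sin(a),0]); z=np.array([0,0,-1.]); return np.stack([np.cross(y,z),y,z],1)
E
python3 - <<'E'
from h import *
st=read_state(); print(st["time"],st["position"],np.round(st["tcp_rot"],3))
print(delta([.498,-.1,.231],down(124)))
E
```

```text
1.8 [0.2623012  0.36712703 0.2313171 ] [[-0.827 -0.563  0.   ]
 [-0.563  0.827  0.   ]
 [-0.    -0.    -1.   ]]
(array([ 6.8140e-01, -5.1877e+00,  3.2000e-03]), array([-0.    ,  0.    ,  0.0007]))
```

>>> {"name": "send_rows", "arguments": {"series": [0.14,-1,0,0,0,0,0.14,-1,0,0,0,0,0.14,-1,0,0,0,0]}}

```text
time: 2.1
position: [0.3086, 0.2729, 0.2314]
tcp_rot: [[-0.833, -0.553, 0.001], [-0.553, 0.833, -0.001], [-0.0, -0.001, -1.0]]
wrist_force: [-0.3, 0.5, 0.6]
finger_gap: 0.0854
grasp_force: 0.0
```

>>> {"name": "send_rows", "arguments": {"series": [0.14,-1,0,0,0,0,0.14,-1,0,0,0,0,0.14,-1,0,0,0,0]}}

```text
time: 2.4
position: [0.3535, 0.1822, 0.2313]
tcp_rot: [[-0.833, -0.553, 0.001], [-0.553, 0.833, -0.001], [-0.0, -0.001, -1.0]]
wrist_force: [-0.1, 0.6, -0.3]
finger_gap: 0.0852
grasp_force: 0.0
```

>>> {"name": "send_rows", "arguments": {"series": [0.14,-1,0,0,0,0,0.14,-1,0,0,0,0,0.14,-1,0,0,0,0]}}

```text
time: 2.7
position: [0.398, 0.0918, 0.2312]
tcp_rot: [[-0.833, -0.554, 0.001], [-0.554, 0.833, -0.001], [-0.0, -0.001, -1.0]]
wrist_force: [-0.0, 0.8, 0.2]
finger_gap: 0.0853
grasp_force: 0.0
```

>>> {"name": "send_rows", "arguments": {"series": [0.14,-1,0,0,0,0,0.14,-1,0,0,0,0,0.14,-1,0,0,0,0]}}

```text
time: 3.0
position: [0.4426, 0.0016, 0.231]
tcp_rot: [[-0.831, -0.556, 0.001], [-0.556, 0.831, -0.001], [-0.0, -0.001, -1.0]]
wrist_force: [-0.4, -0.4, 0.4]
finger_gap: 0.0856
grasp_force: 0.0
```

>>> {"name": "send_rows", "arguments": {"series": [0.12,-1,0,0,0,0,0.12,-1,0,0,0,0,0.12,-1,0,0,0,0,0.12,-1,0,0,0,0]}}

```text
time: 3.4
position: [0.4868, -0.0844, 0.2309]
tcp_rot: [[-0.829, -0.559, -0.001], [-0.559, 0.829, 0.001], [0.0, 0.001, -1.0]]
wrist_force: [0.7, 1.1, 0.1]
finger_gap: 0.0854
grasp_force: 0.0
```

```bash
python3 - <<'E'
from h import *
st=read_state(); print(st["time"],st["position"],np.round(st["tcp_rot"],3),st["wrist_force"])
print(delta([.4975,-.1,.231],down(124)))
E
```

```text
3.4 [ 0.48679535 -0.08440351  0.23087149] [[-0.829 -0.559 -0.001]
 [-0.559  0.829  0.001]
 [ 0.     0.001 -1.   ]] [0.69389346 1.08889701 0.07627967]
(array([-0.0016, -0.1892, -0.0015]), array([ 0.0002, -0.0001, -0.0001]))
```

>>> {"name": "send_rows", "arguments": {"series": [0,-0.19,0,0,0,0,0,-0.19,0,0,0,0,0,-0.19,0.25,0,0,0,0,-0.19,0.5,0,0,0,0,-0.19,0.75,0,0,0,0,-0.19,0.98,0,0,0,0,-0.19,0.98,0,0,0]}}

```text
time: 4.1
position: [0.4953, -0.0983, 0.1314]
tcp_rot: [[-0.827, -0.562, -0.004], [-0.562, 0.827, 0.002], [0.002, 0.004, -1.0]]
wrist_force: [-0.1, 0.6, 0.2]
finger_gap: 0.0853
grasp_force: 0.0
```

>>> {"name": "send_rows", "arguments": {"series": [0,0,0,0,0,0,0,0,0,0,0,0,0,0,0,0,0,0,0,0,0,0,0,0,0,0,0,0,0,0,0,0,0,0,0,0,0,0,0,0,0,0,0,0,0,0,0,0], "claw": 1, "squeeze": 30}}

```text
time: 4.9
position: [0.4977, -0.1007, 0.1336]
tcp_rot: [[-0.828, -0.561, 0.001], [-0.561, 0.828, -0.0], [-0.001, -0.001, -1.0]]
wrist_force: [2.3, -0.1, 6.3]
finger_gap: 0.0238
grasp_force: 35.5
```

>>> {"name": "send_rows", "arguments": {"series": [0,0,-0.1,0,0,0,0,0,-0.25,0,0,0,0,0,-0.4,0,0,0,0,0,-0.6,0,0,0,0,0,-0.8,0,0,0,0,0,-1,0,0,0,0,0,-1,0,0,0], "squeeze": 50}}

```text
time: 5.6
position: [0.4978, -0.1008, 0.2357]
tcp_rot: [[-0.828, -0.561, 0.003], [-0.561, 0.828, -0.001], [-0.001, -0.002, -1.0]]
wrist_force: [0.8, -0.6, -0.4]
finger_gap: 0.0231
grasp_force: 49.3
```

>>> {"name": "send_rows", "arguments": {"series": [0,0,-0.2,0,0,0,0,0,-0.4,0,0,0,0,0,-0.4,0,0,0,0,0,-0.4,0,0,0,0,0,-0.4,0,0,0]}}

```text
time: 6.1
position: [0.4968, -0.1004, 0.2722]
tcp_rot: [[-0.828, -0.561, -0.002], [-0.561, 0.828, 0.001], [0.001, 0.001, -1.0]]
wrist_force: [0.3, -0.5, -1.3]
finger_gap: 0.0233
grasp_force: 49.3
```

```bash
cat >> h.py <<'E'
def ana(s,c,tag):
    P=cloud(s); ok=s["range_z"]>0
    u,v=np.array(px(s,c)).astype(int); u=min(max(u,80),560); v=min(max(v,60),420)
    cv2.imwrite(f"pics/{tag}.png",cv2.resize(s["image"][v-60:v+60,u-80:u+80,::-1],(800,600),interpolation=cv2.INTER_CUBIC)); print(tag,u,v); return P,ok
E
python3 - <<'E'
from h import *
st=read_state(); p=st["position"]; print(st["time"],p,np.round(st["tcp_rot"],3),st["wrist_force"],st["finger_gap"])
s=snapshot("side"); P,ok=ana(s,p-[0,0,.06],"lift")
# per height slices of thermometer, grasped near TCP xy
for z in np.arange(p[2]-.15,p[2]+.02,.006):
    m=ok&(np.hypot(P[...,0]-p[0],P[...,1]-p[1])<.035)&(abs(P[...,2]-z)<.003)
    if m.sum()>2:
        q=(P[m]-p)@np.array(st["tcp_rot"]); print(round(z-p[2],3),m.sum(),"toolx mm",(np.percentile(q[:,0],[5,50,95])*1000).round(1),"tooly",(np.percentile(q[:,1],[5,50,95])*1000).round(1))
E
```

```text
6.1 [ 0.49683168 -0.10039272  0.27216988] [[-0.828 -0.561 -0.002]
 [-0.561  0.828  0.001]
 [ 0.001  0.001 -1.   ]] [ 0.29559842 -0.47191492 -1.25167197] 0.023313048753495966
lift 345 254
-0.12 12 toolx mm [-6.6 -3.6 -1.7] tooly [-1.9 -1.2  1.5]
-0.114 13 toolx mm [-6.  -3.8 -1.4] tooly [-2.  -0.5  1.6]
-0.108 12 toolx mm [-5.2 -2.8 -2. ] tooly [-2.2 -1.   1.4]
-0.102 13 toolx mm [-5.3 -2.7 -1. ] tooly [-2.8 -1.2  1.7]
-0.096 10 toolx mm [-4.3 -2.1 -1.2] tooly [-2.8 -1.9  0.5]
-0.09 15 toolx mm [-4.7 -3.2 -1.1] tooly [-2.2 -0.9  1.3]
-0.084 11 toolx mm [-3.9 -2.5 -1.2] tooly [-2.2 -1.2  1.5]
-0.078 15 toolx mm [-4.3 -1.7 -0.7] tooly [-2.5 -0.5  1.6]
-0.072 13 toolx mm [-4.  -2.2 -0.6] tooly [-2.7 -1.   2.3]
-0.066 30 toolx mm [-0.3 13.8 17.8] tooly [-5.7 -1.6  4.5]
-0.06 51 toolx mm [-2.3 12.2 15.8] tooly [-5.3 -1.4  5.4]
-0.054 40 toolx mm [ 4.   9.6 12.3] tooly [-5.6 -1.6  4.9]
-0.048 29 toolx mm [-2.5  8.1 14.1] tooly [-5.7 -3.   2.7]
-0.042 41 toolx mm [ 0.2 14.8 17.8] tooly [-5.9 -2.5  5.4]
-0.036 93 toolx mm [-1.7 10.7 16.7] tooly [-6.  -1.6  5.2]
-0.03 16 toolx mm [-2.2  0.2  5.3] tooly [-4.8 -1.   2.6]
-0.024 45 toolx mm [-2.6  5.1  6.9] tooly [-12.3  -6.1   8.1]
-0.018 69 toolx mm [-3.6  5.5  7.4] tooly [-12.4  -5.    8.8]
-0.012 74 toolx mm [-2.5  5.7  7.2] tooly [-12.1  -4.3   8.8]
-0.006 68 toolx mm [-1.4  6.1  7.6] tooly [-12.4  -4.2   8. ]
0.0 68 toolx mm [1.9 6.4 9.5] tooly [-18.4  -1.9  12.2]
0.006 108 toolx mm [ 4.7  7.3 11.4] tooly [-22.   -0.1  16.6]
0.012 153 toolx mm [-2.3  7.1 11.4] tooly [-25.   -5.1  22. ]
0.018 163 toolx mm [-2.   7.  11.5] tooly [-25.6  -4.6  22.5]
```

View pics/lift.png

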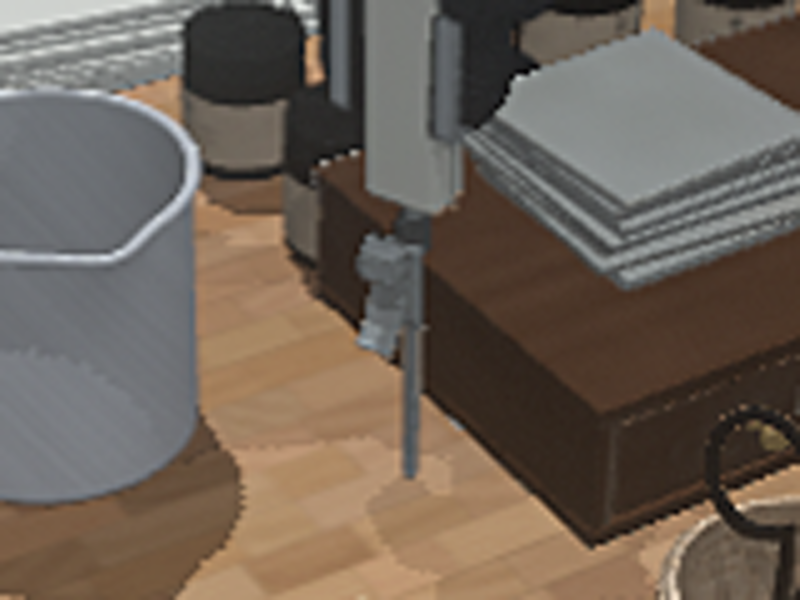

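The picture shows the clip on the left of the rod at (380,290) and the probe hanging free, its tip at (410,475). The rod leans about 2.4° in the grip. I will take that lean out while turning to the pot's near side.

```bash
cat >> h.py <<'E'
def ry(d): return cv2.Rodrigues(np.array([0,np.radians(d),0]))[0]
E
python3 - <<'E'
from h import *
print(delta([.4152,.1517,.272],down(96.6)@ry(2.4)))
E
```

```text
(array([-0.739 ,  2.5447,  0.0051]), array([-0.0014,  0.0063,  0.0765]))
```

>>> {"name": "send_rows", "arguments": {"series": [-0.12,0.4,0,0,0,0,-0.25,0.85,0,0,0,0,-0.25,0.85,0,0,0,0]}}

```text
time: 6.45
position: [0.4682, -0.0126, 0.273]
tcp_rot: [[-0.826, -0.564, -0.001], [-0.564, 0.826, 0.001], [0.0, 0.002, -1.0]]
wrist_force: [0.0, -0.1, -0.5]
finger_gap: 0.0233
grasp_force: 49.7
```

>>> {"name": "send_rows", "arguments": {"series": [-0.12,0.4,0,0,0,0,-0.25,0.85,0,0,0,0,-0.25,0.85,0,0,0,0]}}

```text
time: 6.75
position: [0.4414, 0.0717, 0.273]
tcp_rot: [[-0.825, -0.565, -0.001], [-0.565, 0.825, 0.001], [0.0, 0.001, -1.0]]
wrist_force: [0.1, 0.0, -1.3]
finger_gap: 0.0234
grasp_force: 49.8
```

>>> {"name": "send_rows", "arguments": {"series": [-0.12,0.4,0,-0.0007,0.003,0.035,-0.2,0.7,0,-0.001,0.005,0.06,-0.24,0.84,0,-0.0014,0.0063,0.0765,-0.24,0.84,0,-0.0014,0.0063,0.0765,-0.24,0.84,0,-0.0014,0.0063,0.0765,-0.24,0.84,0,-0.0014,0.0063,0.0765,-0.24,0.84,0,-0.0014,0.0063,0.0765]}}

```text
time: 7.45
position: [0.4161, 0.1507, 0.2731]
tcp_rot: [[-0.992, -0.116, -0.04], [-0.115, 0.993, -0.006], [0.04, -0.001, -0.999]]
wrist_force: [-0.1, 0.4, -1.6]
finger_gap: 0.0234
grasp_force: 49.9
```

```bash
cat > chk.py <<'E'
from h import *
from scipy.optimize import least_squares
st=read_state(); p=st["position"]; print(st["time"],p.round(4),st["wrist_force"].round(1),st["finger_gap"])
print("delta",delta([.4152,.1517,.272],down(96.6)@ry(2.4)))
D=down(96.6)
for n in ("side","top"):
    s=snapshot(n); P,ok=ana(s,p-[0,0,.06],n+"_%d"%(st["time"]*10))
    for a,b in((-.125,-.1),(-.1,-.075),(-.07,-.062),(-.062,-.054),(-.054,-.05),(-.05,-.046),(-.046,-.042),(-.042,-.038),(-.038,-.034),(-.034,-.03),(-.024,-.012),(-.012,0)):
        z=P[...,2]-p[2]; m=ok&(np.hypot(P[...,0]-p[0],P[...,1]-p[1])<.03)&(z>a)&(z<b)&(P[...,2]>.13)
        if m.sum()>3:
            q=(P[m]-p)@D; print(a,m.sum(),(np.percentile(q[:,:2],[5,50,95],axis=0)*1000).round(1).T.tolist())
    m=ok&(np.hypot(P[...,0]-.4634,P[...,1]-.1573)<.07)&(P[...,2]>.106)&(P[...,2]<.119)
    Q=P[m]; print("rim",least_squares(lambda v:np.hypot(Q[:,0]-v[0],Q[:,1]-v[1])-.058,[.463,.157],loss="soft_l1",f_scale=.002).x.round(4))
E
python3 chk.py
```

```text
7.45 [0.4161 0.1507 0.2731] [-0.1  0.4 -1.6] 0.02339509388815842
delta (array([0.0077, 0.0109, 0.0112]), array([-0.0001,  0.0002,  0.0001]))
side_74 243 185
-0.125 26 [[-2.5, -0.5, 1.1], [-4.1, -1.7, 0.5]]
-0.1 38 [[-3.5, -1.0, 0.8], [-3.9, -2.0, 0.5]]
-0.07 20 [[-3.7, 3.8, 17.8], [-6.8, -2.1, 1.8]]
-0.062 44 [[-2.1, 6.5, 15.4], [-6.6, -1.8, 3.3]]
-0.054 19 [[-2.6, 5.8, 11.5], [-6.7, -2.5, 4.4]]
-0.05 17 [[-3.3, 5.8, 10.0], [-6.2, -3.5, -0.7]]
-0.046 19 [[-3.8, 7.9, 13.7], [-7.1, -4.8, 0.7]]
-0.042 38 [[-3.2, 4.8, 17.4], [-6.7, -4.4, 4.7]]
-0.038 40 [[-5.3, 11.1, 16.8], [-6.6, -3.0, 5.5]]
-0.034 17 [[-4.3, -0.9, 13.3], [-6.2, -2.7, 3.2]]
-0.024 75 [[-7.3, 1.4, 6.4], [-12.9, -10.5, 3.9]]
-0.012 67 [[-8.4, 2.6, 6.4], [-18.0, -11.8, 4.2]]
rim [0.4635 0.1568]
top_74 300 300
rim [0.463 0.157]
```

```bash
python3 - <<'E'
from h import *
for z in(.272,.19): print(delta([.4152,.1517,z],down(96.6)@ry(2.4)))
print(down(96.6)@ry(2.4))
E
```

```text
(array([0.0073, 0.0097, 0.0125]), array([-0.0001,  0.0003,  0.    ]))
(array([-0.0256,  0.0104,  0.8318]), array([-0.0001,  0.0003,  0.    ]))
[[-0.99250141 -0.11493715 -0.04159813]
 [-0.11483633  0.99337277 -0.00481307]
 [ 0.04187565  0.         -0.99912283]]
```

>>> {"name": "send_rows", "arguments": {"series": [0.008,0.01,0.01,0,0,0,0.002,0.01,0.15,0,0,0,-0.005,0.01,0.3,0,0,0,-0.012,0.01,0.5,0,0,0,-0.02,0.01,0.7,0,0,0,-0.026,0.01,0.83,0,0,0,-0.026,0.01,0.83,0,0,0,-0.026,0.01,0.83,0,0,0,-0.026,0.01,0.83,0,0,0]}}

```text
time: 8.45
position: [0.4155, 0.1521, 0.191]
tcp_rot: [[-0.993, -0.115, -0.039], [-0.115, 0.993, -0.005], [0.039, -0.001, -0.999]]
wrist_force: [-1.1, 0.3, -1.0]
finger_gap: 0.0239
grasp_force: 49.9
```

```bash
python3 - <<'E'
from h import *
st=read_state(); p=st["position"]; print(st["time"],p.round(4),st["wrist_force"].round(2),st["torque"].round(2))
print(delta([.4152,.1517,.19],down(96.6)@ry(2.4)))
s=snapshot("side"); ana(s,p-[0,0,.05],"near")
E
```

```text
8.45 [0.4155 0.1521 0.191 ] [-1.11  0.32 -0.99] [ 0.05 -0.09 -0.03]
(array([ 0.0034, -0.0038,  0.0102]), array([-0.0001,  0.0005,  0.    ]))
near 245 221
```

View pics/near.png

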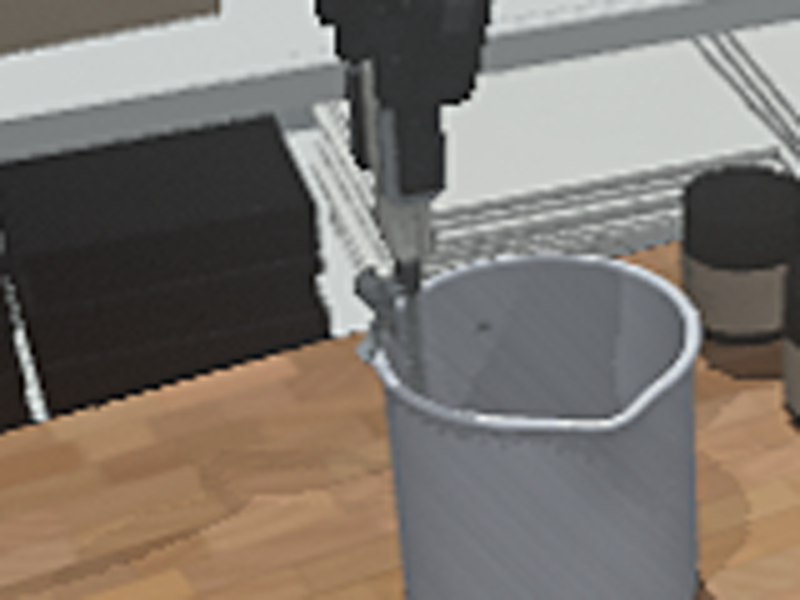

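The picture shows the probe inside the pot at (415,350) and the tongue just outside the rim at (368,350). I now feel downward in small steps.

>>> {"name": "send_rows", "arguments": {"series": [0.003,0,0.03,0,0,0,0.002,0,0.06,0,0,0,0.001,0,0.09,0,0,0,-0.001,0,0.12,0,0,0,-0.002,0,0.14,0,0,0,-0.002,0,0.14,0,0,0,-0.002,0,0.14,0,0,0]}}

```text
time: 9.2
position: [0.4148, 0.152, 0.1763]
tcp_rot: [[-0.993, -0.115, -0.04], [-0.115, 0.993, -0.005], [0.04, -0.001, -0.999]]
wrist_force: [0.2, 0.2, -0.6]
finger_gap: 0.0236
grasp_force: 49.9
```

>>> {"name": "send_rows", "arguments": {"series": [0,0,0.01,0,0,0,-0.001,0,0.02,0,0,0,-0.001,0,0.02,0,0,0]}}

```text
time: 9.5
position: [0.4152, 0.152, 0.1743]
tcp_rot: [[-0.993, -0.115, -0.039], [-0.115, 0.993, -0.005], [0.039, -0.001, -0.999]]
wrist_force: [1.6, 0.6, -0.2]
finger_gap: 0.0236
grasp_force: 50.0
```

>>> {"name": "send_rows", "arguments": {"series": [0,0,0.01,0,0,0,-0.001,0,0.02,0,0,0,-0.001,0,0.02,0,0,0]}}

```text
time: 9.8
position: [0.415, 0.152, 0.1722]
tcp_rot: [[-0.993, -0.115, -0.04], [-0.115, 0.993, -0.005], [0.04, -0.001, -0.999]]
wrist_force: [3.4, 0.2, -0.3]
finger_gap: 0.0233
grasp_force: 50.0
```

>>> {"name": "send_rows", "arguments": {"series": [0,0,0.01,0,0,0,-0.001,0,0.02,0,0,0,-0.001,0,0.02,0,0,0]}}

```text
time: 10.1
position: [0.4148, 0.152, 0.1701]
tcp_rot: [[-0.993, -0.115, -0.04], [-0.115, 0.993, -0.005], [0.04, -0.001, -0.999]]
wrist_force: [3.4, -0.1, -1.6]
finger_gap: 0.024
grasp_force: 50.0
```

>>> {"name": "send_rows", "arguments": {"series": [-0.01,0,0.01,0,0,0,-0.011,0,0.02,0,0,0,-0.011,0,0.02,0,0,0]}}

```text
time: 10.4
position: [0.4157, 0.1521, 0.168]
tcp_rot: [[-0.993, -0.115, -0.04], [-0.115, 0.993, -0.006], [0.041, -0.001, -0.999]]
wrist_force: [1.9, 0.7, -0.6]
finger_gap: 0.0232
grasp_force: 50.1
```

>>> {"name": "send_rows", "arguments": {"series": [0,0,0.01,0,0,0,-0.001,0,0.02,0,0,0,-0.001,0,0.02,0,0,0]}}

```text
time: 10.7
position: [0.4157, 0.1521, 0.166]
tcp_rot: [[-0.993, -0.115, -0.04], [-0.115, 0.993, -0.006], [0.041, -0.001, -0.999]]
wrist_force: [0.5, 0.2, -0.9]
finger_gap: 0.0232
grasp_force: 50.1
```

>>> {"name": "send_rows", "arguments": {"series": [0,0,0.01,0,0,0,-0.001,0,0.02,0,0,0,-0.001,0,0.02,0,0,0]}}

```text
time: 11.0
position: [0.4157, 0.1521, 0.1641]
tcp_rot: [[-0.993, -0.115, -0.04], [-0.115, 0.993, -0.005], [0.04, -0.001, -0.999]]
wrist_force: [-0.4, -0.5, 1.9]
finger_gap: 0.0237
grasp_force: 50.3
```

>>> {"name": "send_rows", "arguments": {"series": [0,0,0.01,0,0,0,-0.001,0,0.02,0,0,0,-0.001,0,0.02,0,0,0]}}

```text
time: 11.3
position: [0.4158, 0.1521, 0.1622]
tcp_rot: [[-0.993, -0.115, -0.04], [-0.115, 0.993, -0.005], [0.04, -0.001, -0.999]]
wrist_force: [-1.5, 0.7, 5.2]
finger_gap: 0.0233
grasp_force: 50.8
```

>>> {"name": "send_rows", "arguments": {"series": [0,0,0.01,0,0,0,-0.001,0,0.02,0,0,0,-0.001,0,0.02,0,0,0]}}

```text
time: 11.6
position: [0.4157, 0.1521, 0.1599]
tcp_rot: [[-0.993, -0.115, -0.04], [-0.115, 0.993, -0.006], [0.041, -0.001, -0.999]]
wrist_force: [-0.7, 1.2, -0.6]
finger_gap: 0.0235
grasp_force: 50.1
```

>>> {"name": "send_rows", "arguments": {"series": [0,0,0.005,0,0,0,0,0,0.01,0,0,0,0,0,0.01,0,0,0]}}

```text
time: 11.9
position: [0.4157, 0.1521, 0.1589]
tcp_rot: [[-0.993, -0.115, -0.04], [-0.115, 0.993, -0.006], [0.041, -0.001, -0.999]]
wrist_force: [-1.2, 0.7, -2.2]
finger_gap: 0.023
grasp_force: 50.0
```

>>> {"name": "send_rows", "arguments": {"series": [0,0,0.005,0,0,0,0,0,0.005,0,0,0,0,0,0.005,0,0,0]}}

```text
time: 12.2
position: [0.4158, 0.1521, 0.1586]
tcp_rot: [[-0.993, -0.115, -0.04], [-0.115, 0.993, -0.006], [0.04, -0.001, -0.999]]
wrist_force: [-2.4, 0.1, -2.7]
finger_gap: 0.0235
grasp_force: 49.9
```

>>> {"name": "send_rows", "arguments": {"series": [0,0,0.005,0,0,0,0,0,0.005,0,0,0,0,0,0.005,0,0,0]}}

```text
time: 12.5
position: [0.4159, 0.1521, 0.1581]
tcp_rot: [[-0.993, -0.115, -0.04], [-0.115, 0.993, -0.006], [0.04, -0.001, -0.999]]
wrist_force: [-0.2, 0.6, -1.8]
finger_gap: 0.0229
grasp_force: 49.9
```

>>> {"name": "send_rows", "arguments": {"series": [0,0,0.005,0,0,0,0,0,0.005,0,0,0,0,0,0.005,0,0,0]}}

```text
time: 12.8
position: [0.4158, 0.1521, 0.1577]
tcp_rot: [[-0.993, -0.115, -0.04], [-0.115, 0.993, -0.005], [0.04, -0.001, -0.999]]
wrist_force: [-0.9, -0.3, -2.0]
finger_gap: 0.0234
grasp_force: 49.9
```

>>> {"name": "send_rows", "arguments": {"series": [0,0,0.005,0,0,0,0,0,0.005,0,0,0,0,0,0.005,0,0,0]}}

```text
time: 13.1
position: [0.416, 0.1521, 0.1572]
tcp_rot: [[-0.993, -0.115, -0.04], [-0.115, 0.993, -0.005], [0.04, -0.001, -0.999]]
wrist_force: [-0.6, -0.5, -3.6]
finger_gap: 0.0232
grasp_force: 49.7
```

>>> {"name": "send_rows", "arguments": {"series": [0,0,0.005,0,0,0,0,0,0.005,0,0,0,0,0,0.005,0,0,0]}}

```text
time: 13.4
position: [0.4158, 0.1521, 0.1567]
tcp_rot: [[-0.993, -0.115, -0.04], [-0.115, 0.993, -0.006], [0.04, -0.001, -0.999]]
wrist_force: [-1.3, -0.3, -2.2]
finger_gap: 0.0234
grasp_force: 49.8
```

>>> {"name": "send_rows", "arguments": {"series": [0,0,0.005,0,0,0,0,0,0.005,0,0,0,0,0,0.005,0,0,0]}}

```text
time: 13.7
position: [0.4158, 0.1521, 0.1562]
tcp_rot: [[-0.993, -0.115, -0.04], [-0.115, 0.993, -0.005], [0.04, -0.001, -0.999]]
wrist_force: [-2.1, 0.2, 0.2]
finger_gap: 0.0234
grasp_force: 49.9
```

>>> {"name": "send_rows", "arguments": {"series": [0,0,0.005,0,0,0,0,0,0.005,0,0,0,0,0,0.005,0,0,0]}}

```text
time: 14.0
position: [0.4158, 0.1521, 0.1558]
tcp_rot: [[-0.993, -0.115, -0.04], [-0.115, 0.993, -0.005], [0.04, -0.001, -0.999]]
wrist_force: [-1.4, -0.3, 2.0]
finger_gap: 0.0237
grasp_force: 50.2
```

>>> {"name": "send_rows", "arguments": {"series": [0,0,0.005,0,0,0,0,0,0.005,0,0,0,0,0,0.005,0,0,0]}}

```text
time: 14.3
position: [0.4159, 0.1521, 0.1555]
tcp_rot: [[-0.993, -0.115, -0.039], [-0.115, 0.993, -0.005], [0.04, -0.001, -0.999]]
wrist_force: [-2.5, -0.0, 8.3]
finger_gap: 0.0235
grasp_force: 51.2
```

>>> {"name": "send_rows", "arguments": {"series": [0,0,0.003,0,0,0,0,0,0.003,0,0,0,0,0,0.003,0,0,0]}}

```text
time: 14.6
position: [0.416, 0.1521, 0.1554]
tcp_rot: [[-0.993, -0.115, -0.039], [-0.115, 0.993, -0.005], [0.039, -0.001, -0.999]]
wrist_force: [-4.2, -0.4, 11.5]
finger_gap: 0.0233
grasp_force: 51.5
```

```bash
python3 - <<'E'
from h import *
from scipy.optimize import least_squares
st=read_state(); p=st["position"]; print(st["wrist_force"],st["torque"])
s=snapshot("side"); P,ok=ana(s,p-[0,0,.04],"home")
m=ok&(np.hypot(P[...,0]-.4634,P[...,1]-.1573)<.07)&(P[...,2]>.106)&(P[...,2]<.117)
Q=P[m]; print("rim",least_squares(lambda v:np.hypot(Q[:,0]-v[0],Q[:,1]-v[1])-.058,[.463,.157],loss="soft_l1",f_scale=.002).x.round(4))
E
```

```text
[-4.18956752 -0.4233528  11.50800379] [-0.07660104  1.04363208 -0.01340137]
home 247 233
rim [0.4634 0.1568]
```

View pics/home.png

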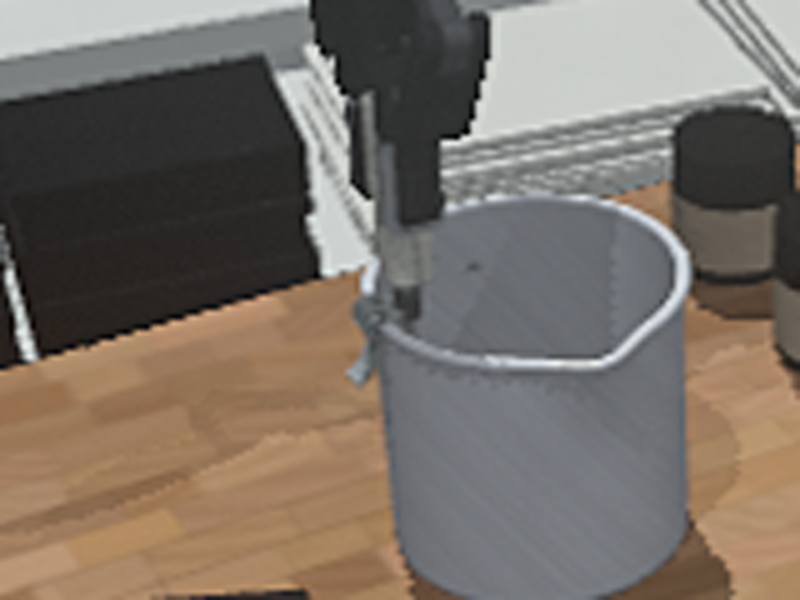

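The clip now sits on the rim at (370,310), with the tongue end outside the wall at (357,375), and the pot has not moved. I ease off the press, open the gripper and retreat.

>>> {"name": "send_rows", "arguments": {"series": [0,0,-0.005,0,0,0,0,0,-0.005,0,0,0]}}

```text
time: 14.85
position: [0.4159, 0.1521, 0.1556]
tcp_rot: [[-0.993, -0.115, -0.039], [-0.115, 0.993, -0.005], [0.04, -0.001, -0.999]]
wrist_force: [-2.5, 0.3, 6.2]
finger_gap: 0.0236
grasp_force: 50.5
```

>>> {"name": "send_rows", "arguments": {"series": [0,0,0,0,0,0,0,0,0,0,0,0,0,0,0,0,0,0,0,0,0,0,0,0,0,0,0,0,0,0,0,0,0,0,0,0], "claw": -0.3}}

```text
time: 15.45
position: [0.4158, 0.1521, 0.1554]
tcp_rot: [[-0.993, -0.115, -0.04], [-0.115, 0.993, -0.005], [0.04, -0.001, -0.999]]
wrist_force: [-0.4, -0.5, 0.4]
finger_gap: 0.0554
grasp_force: 0.0
```

>>> {"name": "send_rows", "arguments": {"series": [0,0,-0.15,0,0,0,0,0,-0.4,0,0,0,0,0,-0.7,0,0,0,0,0,-1,0,0,0,0,0,-1,0,0,0,0,0,-1,0,0,0]}}

```text
time: 16.05
position: [0.4199, 0.1527, 0.2553]
tcp_rot: [[-0.993, -0.115, -0.039], [-0.115, 0.993, -0.005], [0.039, -0.001, -0.999]]
wrist_force: [0.2, -0.8, 0.3]
finger_gap: 0.0555
grasp_force: 0.0
```

```bash
python3 - <<'E'
from h import *
from scipy.optimize import least_squares
s=snapshot("side"); P,ok=ana(s,[.416,.152,.13],"rel")
m=ok&(np.hypot(P[...,0]-.4634,P[...,1]-.1573)<.07)&(P[...,2]>.106)&(P[...,2]<.117)
Q=P[m]; print("rim",least_squares(lambda v:np.hypot(Q[:,0]-v[0],Q[:,1]-v[1])-.058,[.463,.157],loss="soft_l1",f_scale=.002).x.round(4))
H=P[ok&(np.hypot(P[...,0]-.416,P[...,1]-.152)<.03)&(P[...,2]>.118)&(P[...,2]<.22)]
for a in np.arange(.118,.22,.01):
    q=H[(H[:,2]>=a)&(H[:,2]<a+.01)]
    if len(q): print(round(a,3),len(q),np.median(q,0).round(4))
E
```

```text
rel 246 227
rim [0.4633 0.1569]
0.118 51 [0.4111 0.149  0.1211]
0.128 33 [0.4156 0.1416 0.1349]
0.138 55 [0.4148 0.1417 0.143 ]
0.148 49 [0.4151 0.1414 0.1532]
0.158 58 [0.4151 0.1419 0.1629]
0.168 53 [0.4153 0.1412 0.1725]
0.178 58 [0.4156 0.1415 0.1825]
0.188 69 [0.4157 0.1412 0.1928]
0.198 53 [0.4187 0.149  0.1994]
```

View pics/rel.png

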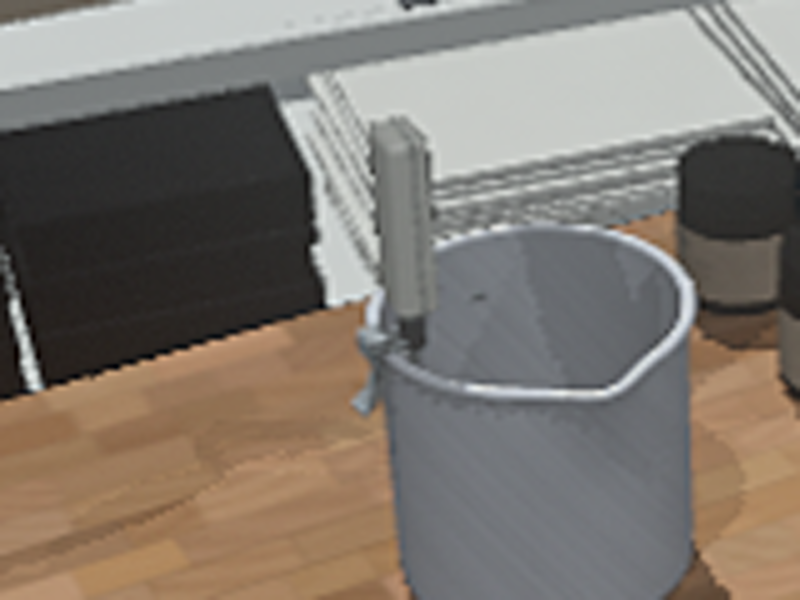

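The picture shows the head upright at (405,220), the clip over the rim at (372,345) and the tongue outside at (365,400). The gripper is clear and the pot is where it started, so I hand in.

```bash
python3 -c "
from station import *
print(hand_in())"
```

```text
the job is handed in; nothing more can be done
None
```

I handed the job in at about 16 s: the thermometer hangs upright by its clip on the near rim, tongue outside, and the pot is still within 1 mm of its start. No verdict came back.

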